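Lay the hinge-fitting kit in order of use

ROBOT

A 6-joint arm with a two-finger parallel gripper is mounted at the origin on the work surface. World frame = base frame: x ahead of the robot, y to its left, z up, the work surface at z = 0. Lengths are in m, angles in rad, forces in N, time in s.
With the tool pointing down it reaches from about 0.425 to 0.95 m from the base axis. Payload 3.5 kg.
Tool frame: the origin (TCP) lies at the very end of the fingers, on their centre line; the grasp point (between the pads) lies 19 mm behind it; z points along the fingers, y is the direction in which the jaws open and shut (so a half turn about z gives the same grasp; the last joint's range is limited). The gripper opens to 85 mm and grips with 20 to 120 N. Pads are 22 mm wide; open, the fingers measure 114 mm over their backs; the gripper's body (76 mm by 85 mm) begins 54 mm behind the grasp point. The pads swing forward as they close: fully open they stand 13 mm farther back than shut.
Start: joints at [1.059, 0.286, 1.577, -0, 1.279, -0.15], TCP at [0.239, 0.631, 0.205] pointing down, gripper open.
Joint ranges: [-2.77, 2.77], [-0.9, 2.22], [0.21, 2.48], [-1.53, 4.67], [0.24, 2.81], [-2.84, 2.84]. Speed limits (rad/s): [2.79, 2.79, 3.14, 3.14, 3.14, 3.14].

INTERFACE

Orientations are given as a unit quaternion [x, y, z, w].
In Python, from plant import ctrl, imaging gives the robot as it stands.
- The arm moves only by the shell command python3 -m creep 'ROWS' [OPENING] [FORCE]. ROWS is JSON, one flat list of numbers, 4 for each row, row after row: the shift along the tool's x, y, z in units of 25 mm (1.0 is 25 mm), then the turn about the tool's z in units of 5 degrees (1.0 is 5 degrees). A call has 1 to 20 rows; each row is the pose to reach, as a shift and turn from the pose commanded when the call began, along the tool's axes at that moment; what a row does not reach only later rows make up. A row lasts 1/12 s, in which the tool goes at most 41.7 mm and 7.16 degrees, less where a joint would pass 70% of its speed; a pose out of reach is approached as far as the arm can. A call with a gripper value outside its range is refused whole. OPENING is the closure in counts, from 0 (fully open) to 255 (shut), set as the call begins (- or left out, the last holds). The fingers move at their own pace and stop on an object; FORCE is the grip in N (left out, the last holds). Time passes only in rows, so rows that repeat a pose let the fingers close. It gives the time, the measured TCP pose, the force and the opening at its end, in the units of the state.
- ctrl.get_state(): the state, without advancing time (a new reading comes with each control period).
- imaging.read_camera(name): name is "side" or "top"; returns the picture (384x512x3 uint8, red, green, blue); there is no depth.
- imaging.camera_info(name): a dict with "intrinsics" (3x3 intrinsics, pixels), "origin" and "attitude" of the camera in the world. Camera axes: x right, y down, z forward; pixel columns grow to the right and rows downward; lengths in m; the calibration is good to about 2 mm. A picture is of the moment at which its call begins. camera_info takes no time and is no camera call.
- ctrl.sign_off(): hands the job in, once; it reports no verdict.
Trained networks look in the newest picture that a camera, given by its name, has taken for a name from the list of things; names that differ only in an ending like _2 or _b are one class to them, and where a whole thing is asked for, a point or a joint stands for the part that bears it (a point fixed in the world has none). Each returns a list of dicts, best first, with "p" (0 to 1); they miss things now and then, are a little off and sometimes report something else, mostly with a low value. They report only what shows in the picture. A call takes as long as a camera call. They do not tell look-alikes from the thing itself.
- imaging.silhouettes(camera, name): "mask" (384x512 bool, what is visible of it) and "uv" ([column, row] in pixels, amid what is visible of it).
The state is a dict: "time": time; "qpos": joint angles; "dq": joint speeds; "joint_efforts": joint torques, N m; "eef_pos": TCP position; "tcp_rot": TCP orientation; "contact_force": force on the tool from outside, world axes, zero at the start; "wrist_torque": the same for the moment, N m; "opening": opening from 0.0 (shut) to 1.0 (fully open).
Only numpy, scipy, OpenCV 4.12 (cv2) and the standard library are available. Lean on these libraries where they do the work, as an engineer would, in place of code of your own. Each camera call takes 0.05 s, during which the arm holds its last target.

TASK

The three-bay wooden tray is being laid for fitting a hinge, tools in order of use from the end with the raised grip bar: the awl for marking already lies in the first bay. Lay the chisel in the middle bay and the screwdriver in the last bay, each lying flat in the middle of its bay and parallel to the dividing strips (handle either way round). Set them down gently rather than dropping them, and leave the awl in its bay.

Things in the scene. Friction and masses are not known exactly. Their poses are not given: they have to be found in the camera images.
- tray: Open plywood tray, fixed, 246 (x) by 240 (y) mm; origin: centre of its underside, z up. Floor 5 mm thick. Strips along x, 5 mm high, at y = -37.5 and +37.5 mm part it into 3 bays 70 mm wide: first centred at y = -75, middle 0, last +75 mm (all x = 0). Walls above floor: 13 mm at the x ends, 7 mm at the y ends. Grip bar 150 mm long outside the first end (y = -124), top 60 mm above bench.
- chisel_mid (a point): Wood chisel, 190 mm, 120 g, lying flat on the bench. Point: middle of its length, half-way up (13 mm above what it lies on). x from handle to cutting edge, z up. Beech handle 26 mm wide and high, x = -95 to +10 mm; brass ferrule; flat steel blade of even 26 mm width, 5 mm thick, x = +25 to +95 mm. Balances about x = -14; grip the handle across its width at x = -5 to -20 mm.
- driver_mid (a point): Screwdriver, 200 mm, 110 g, lying flat on the bench. Point: middle of its length, half-way up (13 mm above what it lies on). x from handle to tip, z up. Beech handle 26 mm high: fat grip 36 mm wide, x = -100 to -15 mm, then neck 26 mm wide to +15; then round steel shaft 7.6 mm thick with flat tip 10 mm wide. Balances about x = -35; grip it across its width at x = -30 to -40 mm.
- awl_mid (a point): Marking awl, already in the tray's first bay, to be left there: 126 mm long. Beech handle 60 mm long, 28 wide, 26 high, with a thin pointed steel spike. Point: half-way up, where the handle (-x) meets the spike (+x).
Not all that is in view belongs to the job. What is shaped like the part that bears awl_mid but black or turquoise is not meant.

How it is judged:
By the outcome, as a careful person would: the job done as asked, in the order asked, and still so for the second after the job is handed in, with the robot touching nothing.
It also fails if it takes over 56 s, if anything falls off the work surface, if the arm or the gripper's body presses on something with over 40 N, if the wrist force passes 120 N, or if a joint passes its speed limit or range.

## Working session

There is one attempt and no reset: what is moved stays moved. The work goes in short steps, Python scripts to look and compute and a shell command to move; the robot and the scene stay as the last step left them, time stands still between calls to the robot, and variables do not carry over. Pictures are saved under pics/ and viewed, and the job is handed in when it is done.

```bash
ls; mkdir -p pics; python3 - <<'E'
from plant import ctrl, imaging
import cv2, numpy as np
for n in ("top","side"):
    im=imaging.read_camera(n); cv2.imwrite(f"pics/{n}0.png",cv2.resize(im[:,:,::-1],(800,600)))
    print(n,imaging.camera_info(n))
s=ctrl.get_state(); print(s)
E
```

```text
pics
top {'intrinsics': array([[441.20737403,   0.        , 259.43903668],
       [  0.        , 441.20737403, 190.57324198],
       [  0.        ,   0.        ,   1.        ]]), 'origin': array([0.18993089, 0.10042075, 1.22570138]), 'attitude': array([-0.65041806,  0.75211403, -0.08009412,  0.06975498])}
side {'intrinsics': array([[372.90599508,   0.        , 258.44021547],
       [  0.        , 372.90599508, 188.58095733],
       [  0.        ,   0.        ,   1.        ]]), 'origin': array([ 0.25805955, -0.89934758,  0.70667003]), 'attitude': array([ 0.87961924, -0.0729685 ,  0.04340331, -0.46804032])}
{'time': 0.1, 'qpos': array([ 1.05897440e+00,  2.87168866e-01,  1.57806207e+00, -1.54647004e-05,
        1.27861348e+00, -1.50008713e-01]), 'dq': array([-0.00156882, -0.0015691 , -0.00369648,  0.00042222,  0.00108973,
        0.00076949]), 'joint_efforts': array([ 8.92890530e-04, -4.07299054e+01, -2.93697220e+01, -1.75660393e-04,
        3.47441870e-03,  3.31178660e-05]), 'eef_pos': array([0.23858032, 0.63071492, 0.20400733]), 'tcp_rot': array([ 1.79919144e-01,  9.83680758e-01, -1.06720282e-03, -3.58808522e-04]), 'contact_force': array([ 0.33517263,  0.38944466, -0.48745206]), 'wrist_torque': array([-9.31796607e-05, -4.10841851e-02, -4.10460100e-03]), 'opening': 1.0004712632868493}
```

View pics/top0.png

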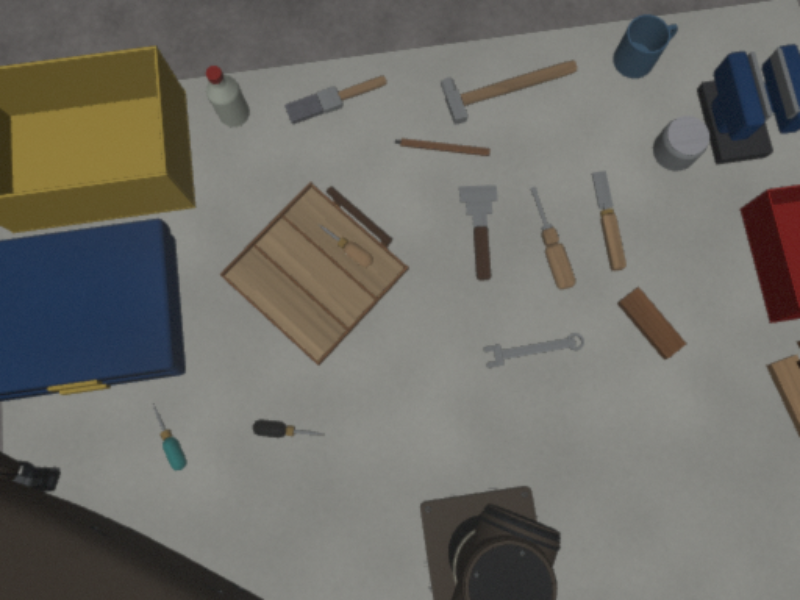

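View pics/side0.png

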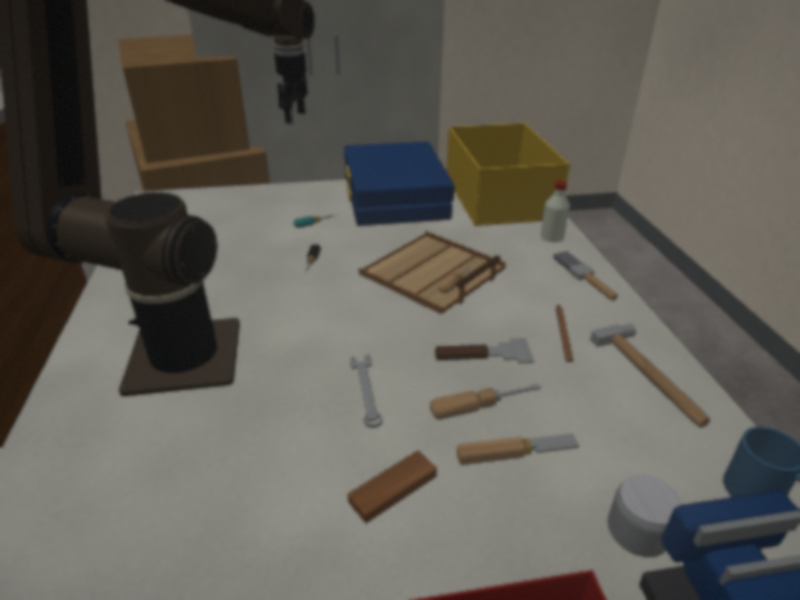

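The top view (800×600 picture) shows the tray at about (315,272), with its grip bar at upper right (360,215) and the beech awl in the bay beside it at (348,247).

Candidates:
- **Chisel:** (608,220), with an even-width blade and a beech handle. The dark-handled tool at (480,232) has a flared blade, so it is a scraper.
- **Screwdriver:** (552,240), with a fat grip, a neck and a thin shaft.
- **Not meant:** the turquoise awl at (170,440) and the black one at (275,430).

Next I'll measure these with the networks and check an enlarged crop.

```bash
cat > h.py <<'E'
from plant import ctrl, imaging
import cv2, numpy as np
from scipy.spatial.transform import Rotation as R
def ray(cam,uv,z):
    c=imaging.camera_info(cam); K=c["intrinsics"]
    uv=np.atleast_2d(np.asarray(uv,float))
    d=np.c_[uv,np.ones(len(uv))]@np.linalg.inv(K).T
    d=R.from_quat(c["attitude"]).apply(d); o=c["origin"]
    return o+d*((z-o[2])/d[:,2])[:,None]
def proj(cam,p):
    c=imaging.camera_info(cam)
    q=R.from_quat(c["attitude"]).inv().apply(np.atleast_2d(p)-c["origin"])@c["intrinsics"].T
    return q[:,:2]/q[:,2:]
def axis(mask,cam,z):
    v,u=np.nonzero(mask); P=ray(cam,np.c_[u,v],z)[:,:2]
    m=P.mean(0); w,V=np.linalg.eigh(np.cov((P-m).T)); a=V[:,1]
    t=(P-m)@a; n=(P-m)@V[:,0]
    return m,a,t,n
E
python3 - <<'E'
from h import *
im=imaging.read_camera("top")
cv2.imwrite("pics/crop.png",cv2.resize(im[95:200,280:420,::-1],None,fx=5,fy=5,interpolation=cv2.INTER_CUBIC))
import pickle
for cam in("top","side"):
  if cam=="side": imaging.read_camera("side")
  for n,z in(("chisel_mid",.013),("driver_mid",.013),("awl_mid",.018),("tray",.01)):
    r=imaging.silhouettes(cam,n)
    for d in r[:4]:
        m,a,t,nn=axis(d["mask"],cam,z)
        print(cam,n,round(d["p"],2),d["uv"],d["mask"].sum(),"c",m.round(4),"ang",np.degrees(np.arctan2(a[1],a[0])).round(1),"ext",t.min().round(3),t.max().round(3),nn.min().round(3),nn.max().round(3))
    if r: pickle.dump(r[0]["mask"],open(f"{cam}_{n}.pkl","wb"))
E
```

```text
top chisel_mid 0.62 [385.2, 139.9] 667 c [ 0.5405 -0.3274] ang 179.8 ext -0.1 0.094 -0.016 0.016
top driver_mid 0.83 [357.2, 164.3] 463 c [ 0.4884 -0.2199] ang -172.0 ext -0.104 0.06 -0.02 0.018
top awl_mid 0.63 [109.8, 286.6] 269 c [0.2472 0.4975] ang -161.0 ext -0.066 0.038 -0.013 0.014
top awl_mid 0.56 [224.6, 164.1] 208 c [0.5492 0.1455] ang -135.9 ext -0.065 0.037 -0.013 0.013
top tray 0.58 [201.6, 173.0] 7441 c [0.5254 0.2187] ang 158.4 ext -0.163 0.166 -0.169 0.163
side chisel_mid 0.59 [323.3, 284.6] 847 c [ 0.5301 -0.3244] ang 179.6 ext -0.101 0.085 -0.023 0.02
side chisel_mid 0.16 [291.6, 178.5] 118 c [0.5499 0.1529] ang 51.4 ext -0.044 0.056 -0.016 0.017
side driver_mid 0.6 [301.4, 252.7] 684 c [ 0.4982 -0.2156] ang -171.7 ext -0.126 0.075 -0.025 0.024
side awl_mid 0.69 [289.6, 179.8] 88 c [0.5428 0.142 ] ang 50.6 ext -0.038 0.044 -0.012 0.015
side awl_mid 0.55 [194.6, 141.5] 109 c [0.2468 0.4899] ang -150.7 ext -0.055 0.042 -0.028 0.026
side tray 0.77 [275.3, 173.2] 2683 c [0.5216 0.2105] ang -138.3 ext -0.153 0.131 -0.135 0.127
```

View pics/crop.png

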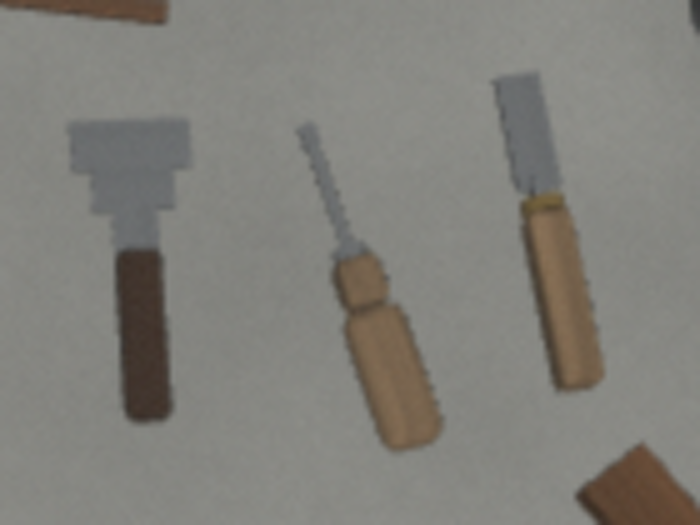

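The crop confirms both: the chisel has an even blade and a brass ferrule at crop (545,205), and the screwdriver runs from crop (413,446) to (307,126). Next is an enlarged view of the tray so I can fit its pose.

```bash
python3 - <<'E'
from h import *
im=imaging.read_camera("top")
cv2.imwrite("pics/tray.png",cv2.resize(im[110:240,135:270,::-1],None,fx=4.5,fy=4.5,interpolation=cv2.INTER_CUBIC))
f=lambda x,y:(280+x/5-.4,95+y/5-.4)
for n,a,b in(("chisel",(580,388),(517,75)),("driver",(413,446),(307,126))):
    p=ray("top",[f(*a),f(*b)],.013)[:,:2]; d=p[1]-p[0]
    print(n,p.round(4),"len",np.hypot(*d).round(4),"ang",np.degrees(np.arctan2(d[1],d[0])).round(1))
E
```

```text
chisel [[ 0.4464 -0.3264]
 [ 0.6372 -0.3294]] len 0.1908 ang -0.9
driver [[ 0.4269 -0.2261]
 [ 0.6238 -0.202 ]] len 0.1984 ang 7.0
```

View pics/tray.png

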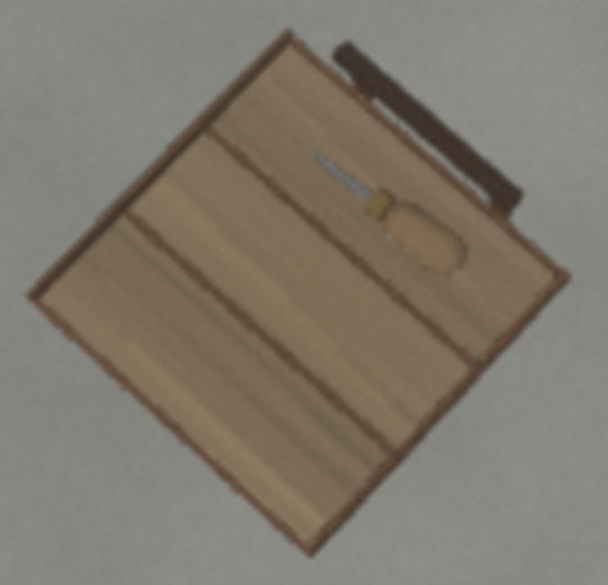

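```bash
cat >> h.py <<'E'
def tray_fit():
    from scipy.optimize import least_squares
    c=np.array([(289,30),(30,295),(311,555),(568,275),(212,130),(478,362),(128,212),(392,452)],float)
    uv=np.array([135,110])+c/4.5-.4
    L=np.array([(.123,-.12,.018),(.123,.12,.018),(-.123,.12,.018),(-.123,-.12,.018),(.120,-.0375,.01),(-.120,-.0375,.01),(.120,.0375,.01),(-.120,.0375,.01)])
    def w(p): return np.c_[L[:,:2]@R.from_euler("z",p[2]).as_matrix()[:2,:2].T+p[:2],L[:,2]]
    s=least_squares(lambda p:(proj("top",w(p))-uv).ravel(),[.52,.21,np.radians(50)],loss="soft_l1")
    return s.x,(proj("top",w(s.x))-uv)
E
python3 - <<'E'
from h import *
p,e=tray_fit(); print(p.round(4),np.degrees(p[2]).round(2)); print(e.round(2))
Rm=R.from_euler("z",p[2]).as_matrix()[:2,:2]
T=lambda x,y:Rm@[x,y]+p[:2]
print("mid",T(0,0),"last",T(0,.075))
for cam in("top","side"):
    imaging.read_camera(cam)
    m=[d for d in imaging.silhouettes(cam,"tray")][0]["mask"].astype(np.uint8)
    im=imaging.read_camera(cam)[:,:,::-1].copy()
    for x,y,z in[(.123,.12,.018),(.123,-.12,.018),(-.123,.12,.018),(-.123,-.12,.018)]:
        q=proj(cam,[*T(x,y),z])[0]; cv2.circle(im,tuple(int(round(v*4)) for v in q),6,(0,0,255),1,shift=2)
    for a,b in(((.4464,-.3264),(.6372,-.3294)),((.4269,-.2261),(.6238,-.2020))):
        cv2.line(im,*[tuple(int(round(v)) for v in proj(cam,[*k,.013])[0]) for k in(a,b)],(0,0,255),1)
    cv2.imwrite(f"pics/chk_{cam}.png",cv2.resize(im,(800,600)))
E
```

```text
[0.5229 0.2192 0.6941] 39.77
[[ 0.1  -0.6 ]
 [-1.01  0.08]
 [-0.18  0.44]
 [ 1.1  -0.33]
 [-1.32 -1.16]
 [ 0.75  1.46]
 [-0.87 -0.87]
 [ 1.74  1.01]]
mid [0.52288704 0.21920609] last [0.47491212 0.27685509]
```

View pics/chk_side.png

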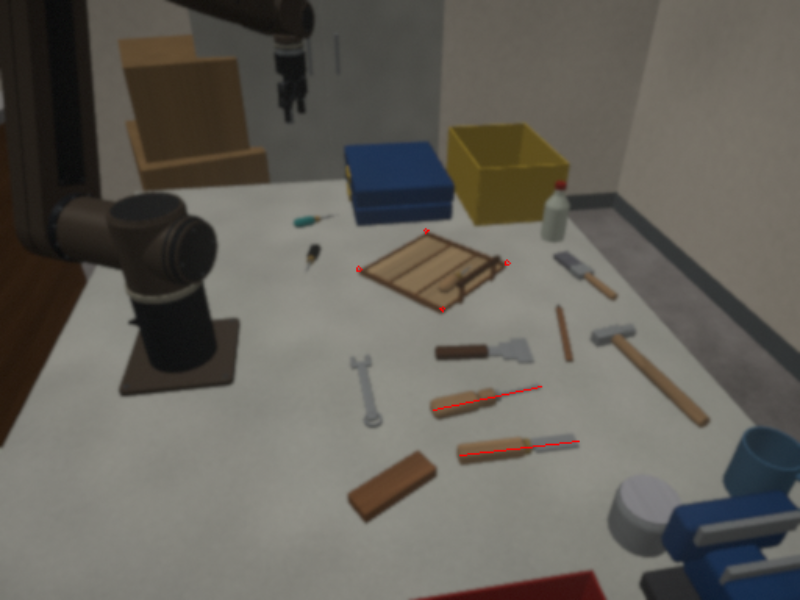

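The side-view overlay agrees: the tray corners and both tool axes land on the objects. The measured lengths are 191 and 198 mm, against 190 and 200 mm given. Now I'll plan the moves.

```bash
cat >> h.py <<'E'
def delta(x,y,z,yaw):
    "target TCP pos and jaw (tool y) world angle deg -> units"
    s=ctrl.get_state(); q=R.from_quat(s["tcp_rot"]); d=q.inv().apply(np.array([x,y,z])-s["eef_pos"])
    ty=q.apply([0,1,0]); cur=np.degrees(np.arctan2(ty[1],ty[0])); dy=(yaw-cur+180)%360-180
    return np.r_[d/.025,-dy/5].round(2), dict(t=round(s["time"],2),pos=s["eef_pos"].round(4),yaw=cur.round(2),F=s["contact_force"].round(1),op=round(s["opening"],3))
E
python3 - <<'E'
from h import *
print(delta(.5,.2,.2,80)); print(delta(.528,-.3277,.12,89.1))
print("scraper",ray("top",[[482*.64,255*.64],[495*.64,200*.64]],.01),"case",ray("top",[[185*.64,370*.64],[165*.64,225*.64]],.1))
E
```

```text
(array([-15.87, -12.44,   0.21,  -2.15]), {'t': 0.95, 'pos': array([0.2389, 0.6313, 0.2053]), 'yaw': np.float64(69.27), 'F': array([ 0.5,  0.5, -0.6]), 'op': 1.0})
(array([-24.39, -31.78,   3.41,  -3.97]), {'t': 0.95, 'pos': array([0.2389, 0.6313, 0.2053]), 'yaw': np.float64(69.27), 'F': array([ 0.5,  0.5, -0.6]), 'op': 1.0})
scraper [[ 0.50897492 -0.08675096  0.01      ]
 [ 0.61015443 -0.12845773  0.01      ]] case [[0.36325766 0.43989722 0.1       ]
 [0.6160821  0.45456024 0.1       ]]
```

```bash
python3 -m creep '[-4,-3,0,-0.5,-8,-6,0,-1,-12,-9,0,-1.5,-16,-12.5,0,-2,-16,-12.5,0,-2,-16,-12.5,0,-2,-16,-12.5,0,-2,-16,-12.5,0,-2,-16,-12.5,0,-2,-16,-12.5,0,-2,-16,-12.5,0,-2,-16,-12.5,0,-2,-16,-12.5,0,-2,-16,-12.5,0,-2,-16,-12.5,0,-2,-16,-12.5,0,-2]' 0
python3 - <<'E'
from h import *
print(delta(.528,-.3277,.12,89.1))
E
```

```text
time: 2.28
eef_pos: [0.5017, 0.1985, 0.2052]
tcp_rot: [0.093, 0.996, 0.0, -0.0]
contact_force: [-0.7, -0.6, 0.8]
opening: 1.002
(array([ -4.93, -20.49,   3.4 ,  -1.95]), {'t': 2.28, 'pos': array([0.5017, 0.1985, 0.2052]), 'yaw': np.float64(79.34), 'F': array([-0.7, -0.6,  0.8]), 'op': 1.002})
```

```bash
python3 -m creep '[-5,-20.5,3.4,-1.95,-5,-20.5,3.4,-1.95,-5,-20.5,3.4,-1.95,-5,-20.5,3.4,-1.95,-5,-20.5,3.4,-1.95,-5,-20.5,3.4,-1.95,-5,-20.5,3.4,-1.95,-5,-20.5,3.4,-1.95,-5,-20.5,3.4,-1.95,-5,-20.5,3.4,-1.95,-5,-20.5,3.4,-1.95,-5,-20.5,3.4,-1.95,-5,-20.5,3.4,-1.95,-5,-20.5,3.4,-1.95,-5,-20.5,3.4,-1.95,-5,-20.5,3.4,-1.95,-5,-20.5,3.4,-1.95,-5,-20.5,3.4,-1.95]' 60
python3 - <<'E'
from h import *
print(delta(.528,-.3277,.003,89.1))
im=imaging.read_camera("side")
cv2.imwrite("pics/s1.png",cv2.resize(im[150:340,230:450,::-1],None,fx=3.5,fy=3.0))
E
```

```text
time: 3.78
eef_pos: [0.5304, -0.3273, 0.1208]
tcp_rot: [0.007, 1.0, -0.0, 0.0]
contact_force: [0.3, 0.4, 0.6]
opening: 0.765
(array([ 0.1 , -0.02,  4.71,  0.01]), {'t': 3.78, 'pos': array([ 0.5304, -0.3273,  0.1208]), 'yaw': np.float64(89.17), 'F': array([0.3, 0.4, 0.6]), 'op': 0.765})
```

View pics/s1.png

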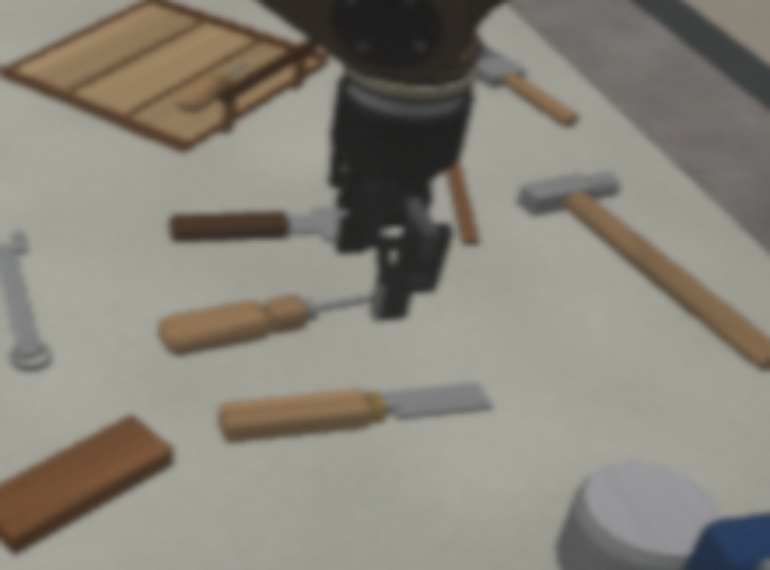

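The gripper hangs above the chisel handle, with the fingers at about (410,270) in the crop and the handle at (300,410). I'll descend now.

```bash
python3 -m creep '[0.1,0,1,0,0.1,0,2,0,0.1,0,3,0,0.1,0,3.6,0,0.1,0,4.1,0,0.1,0,4.4,0,0.1,0,4.6,0,0.1,0,4.7,0,0.1,0,4.7,0,0.1,0,4.7,0,0.1,0,4.7,0]' 60
python3 - <<'E'
from h import *
print(delta(.528,-.3277,.003,89.1))
im=imaging.read_camera("side")
cv2.imwrite("pics/s2.png",cv2.resize(im[150:340,230:450,::-1],None,fx=3.5,fy=3.0))
E
```

```text
time: 4.75
eef_pos: [0.528, -0.3299, 0.004]
tcp_rot: [0.009, 1.0, -0.001, 0.001]
contact_force: [0.5, 0.4, -0.5]
opening: 0.768
(array([ 0.  ,  0.09,  0.04, -0.02]), {'t': 4.75, 'pos': array([ 0.528 , -0.3299,  0.004 ]), 'yaw': np.float64(89.02), 'F': array([ 0.5,  0.4, -0.5]), 'op': 0.768})
```

View pics/s2.png

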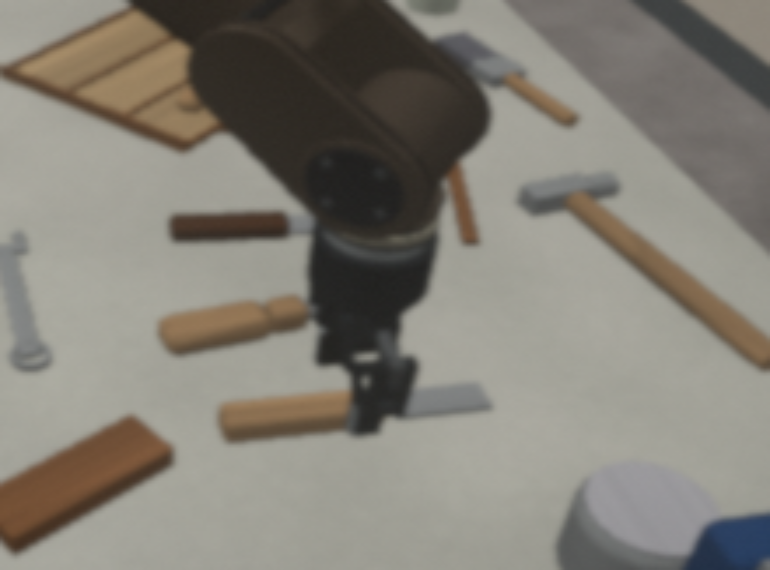

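```bash
python3 - <<'E'
from h import *
for p in [(.528,-.328,.013),(.528,-.362,.02),(.528,-.375,.01),(.528,-.295,.02)]:
    q=proj("side",p)[0]; print(p,((q-[230,150])*[3.5,3]).round())
E
```

```text
(0.528, -0.328, 0.013) [339. 413.]
(0.528, -0.362, 0.02) [357. 440.]
(0.528, -0.375, 0.01) [361. 462.]
(0.528, -0.295, 0.02) [325. 376.]
```

The finger sits at about (362,432), as predicted to within a few mm, so I'll close.

```bash
python3 -m creep '[0,0,0.05,0,0,0,0.05,0,0,0,0.05,0,0,0,0.05,0,0,0,0.05,0,0,0,0.05,0,0,0,0.05,0,0,0,0.05,0,0,0,0.05,0,0,0,0.05,0]' 255 60
python3 -m creep '[0,0,-0.2,0,0,0,-0.6,0,0,0,-1.2,0,0,0,-2,0,0,0,-3,0,0,0,-4,0,0,0,-4.6,0,0,0,-4.8,0,0,0,-4.8,0,0,0,-4.8,0]'
python3 - <<'E'
from h import *
print(delta(.5,-.1,.15,110))
im=imaging.read_camera("side")
cv2.imwrite("pics/s3.png",cv2.resize(im[150:340,230:450,::-1],None,fx=3.5,fy=3.0))
E
```

```text
time: 5.63
eef_pos: [0.5273, -0.3293, 0.0016]
tcp_rot: [0.009, 1.0, 0.0, -0.0]
contact_force: [-0.0, 0.6, -0.7]
opening: 0.0
time: 6.47
eef_pos: [0.527, -0.3291, 0.1214]
tcp_rot: [0.009, 1.0, 0.0, -0.0]
contact_force: [0.3, 0.2, -0.4]
opening: 0.001
(array([ 1.24,  9.14, -1.14, -4.2 ]), {'t': 6.47, 'pos': array([ 0.527 , -0.3291,  0.1214]), 'yaw': np.float64(89.02), 'F': array([ 0.3,  0.2, -0.4]), 'op': 0.001})
```

View pics/s3.png

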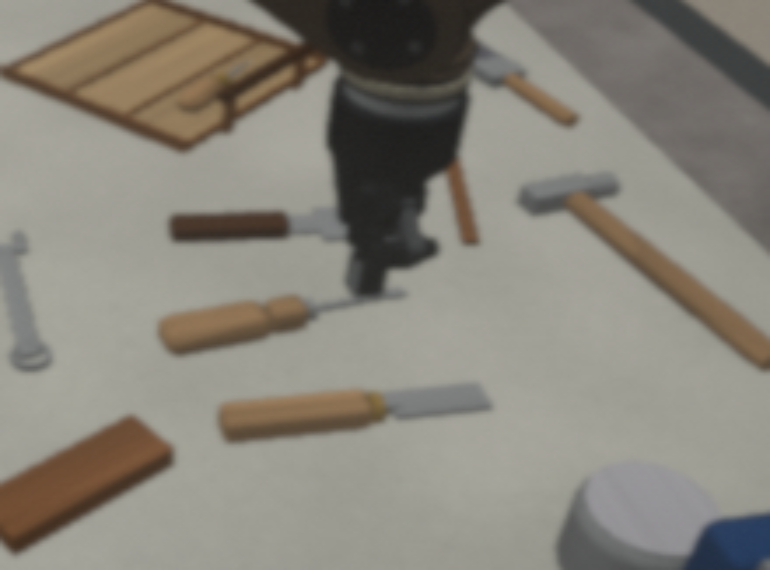

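It missed: the gripper shut fully (opening 0) and the chisel is unmoved. I need to find out where the fingers really are relative to the reported TCP.

```bash
python3 - <<'E'
from h import *
s=ctrl.get_state(); print(s["eef_pos"],s["tcp_rot"],s["qpos"])
for cam,sl in(("side",(slice(60,300),slice(200,440))),("top",(slice(60,260),slice(280,480)))):
    im=imaging.read_camera(cam)[:,:,::-1].copy()
    im=cv2.resize(im[sl],None,fx=2.5,fy=2.5,interpolation=cv2.INTER_CUBIC)
    o=np.array([sl[1].start,sl[0].start])
    q=R.from_quat(s["tcp_rot"])
    for l,c in(([0,0,0],(0,0,255)),([0,.03,0],(0,255,0)),([.03,0,0],(255,0,0)),([0,0,-.073],(0,255,255)),([0,0,-.2],(0,255,255))):
        a=(proj(cam,s["eef_pos"]+q.apply(l))[0]-o)*2.5
        cv2.circle(im,tuple(int(v) for v in a),3,c,-1)
    cv2.imwrite(f"pics/f_{cam}.png",im)
E
```

```text
[ 0.526558   -0.32872034  0.1203276 ] [ 8.54698883e-03  9.99962888e-01  6.92186600e-04 -8.32254085e-04] [-7.21335759e-01  2.50686014e-01  1.78250743e+00 -4.59436451e-05
  1.11056378e+00 -2.27501744e+00]
```

View pics/f_side.png

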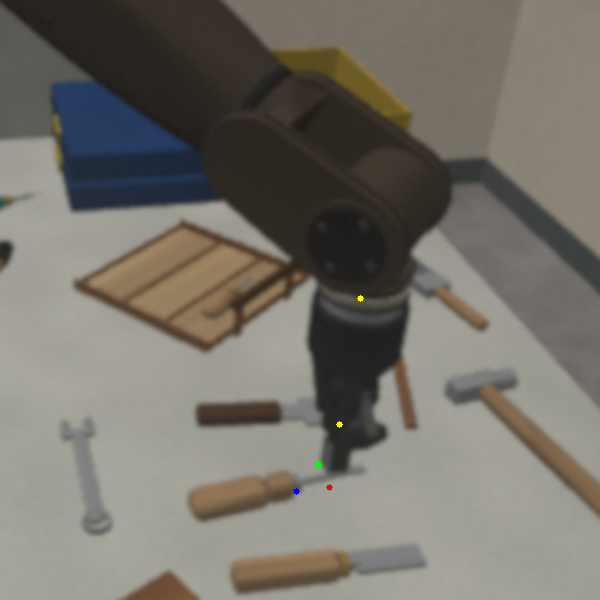

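View pics/f_top.png

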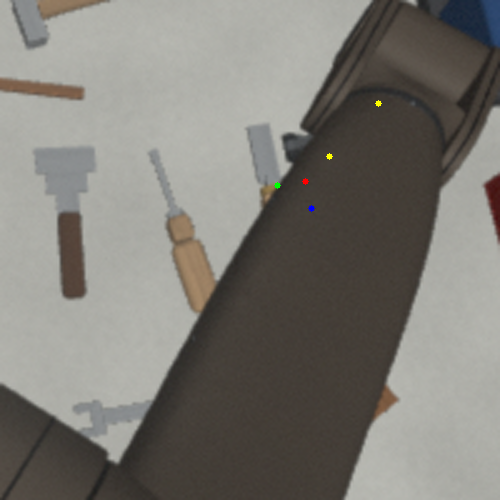

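```bash
python3 - <<'E'
from h import *
p=np.array([.2389,.6313,.2053]); q=R.from_quat([.1799,.98368,-.001,-.0004])
for cam in("side","top"):
    im=cv2.imread(f"pics/{cam}0.png")
    for l,c in(([0,0,0],(0,0,255)),([0,.0425,-.013],(0,255,0)),([0,-.0425,-.013],(0,255,0)),([.03,0,0],(255,0,0)),([0,0,-.073],(0,255,255)),([0,0,-.2],(0,255,255))):
        a=proj(cam,p+q.apply(l))[0]*800/512; print(cam,l,a.round())
        cv2.circle(im,tuple(int(v) for v in a),2,c,-1)
    im=im[40:200,200:400] if cam=="side" else im[400:560,0:200]
    cv2.imwrite(f"pics/g_{cam}.png",cv2.resize(im,None,fx=3,fy=3))
E
```

```text
side [0, 0, 0] [296. 132.]
side [0, 0.0425, -0.013] [301. 122.]
side [0, -0.0425, -0.013] [290. 132.]
side [0.03, 0, 0] [286. 131.]
side [0, 0, -0.073] [294. 104.]
side [0, 0, -0.2] [289.  51.]
top [0, 0, 0] [ 36. 467.]
top [0, 0.0425, -0.013] [  3. 460.]
top [0, -0.0425, -0.013] [ 60. 474.]
top [0.03, 0, 0] [ 29. 488.]
top [0, 0, -0.073] [  7. 468.]
top [0, 0, -0.2] [-55. 471.]
```

View pics/g_side.png

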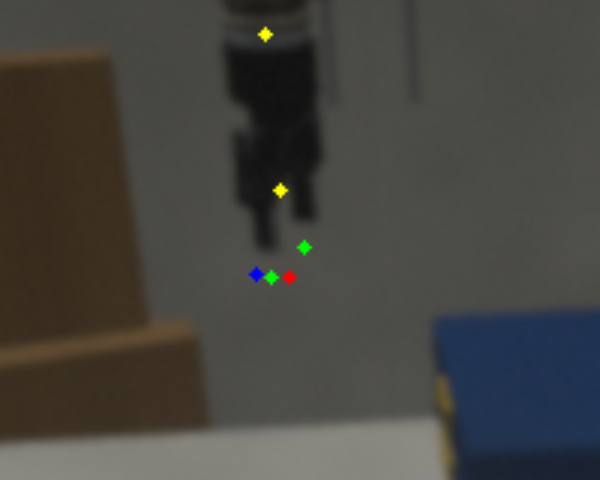

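View pics/g_top.png

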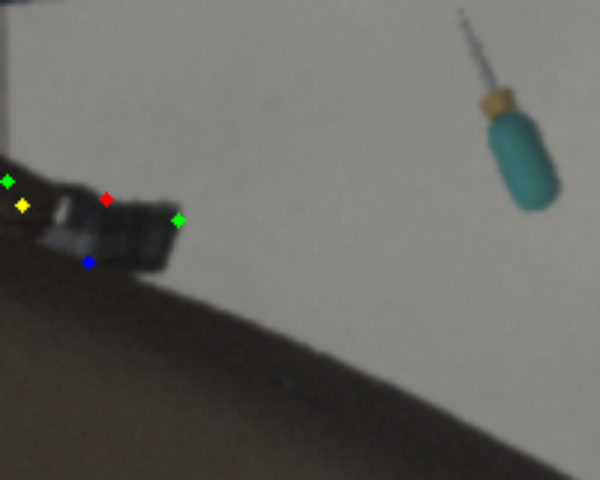

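In the start pictures too, the real fingertips appear about 25 mm above the reported TCP (side crop tips at (262,248) and (303,218)). That matches shutting above the handle. I'll work out the offset from both pictures.

```bash
python3 - <<'E'
from h import *
e=np.array([.5266,-.3287,.1203])
for dz in(0,.015,.02,.025,.03): print(dz,(ray("side",[336,248.5],e[2]+dz)[0]-e).round(4), proj("side",e+[0,0,dz])[0].round(1))
im=imaging.read_camera("side")[:,:,::-1]
cv2.imwrite("pics/tip.png",cv2.resize(im[180:270,290:390],None,fx=6,fy=6,interpolation=cv2.INTER_CUBIC))
E
```

```text
0 [ 0.0167  0.0188 -0.    ] [331.7 255.1]
0.015 [0.0094 0.0037 0.015 ] [332.5 250.1]
0.02 [ 0.007  -0.0013  0.02  ] [332.8 248.4]
0.025 [ 0.0046 -0.0064  0.025 ] [333.  246.8]
0.03 [ 0.0021 -0.0114  0.03  ] [333.3 245.1]
```

View pics/tip.png

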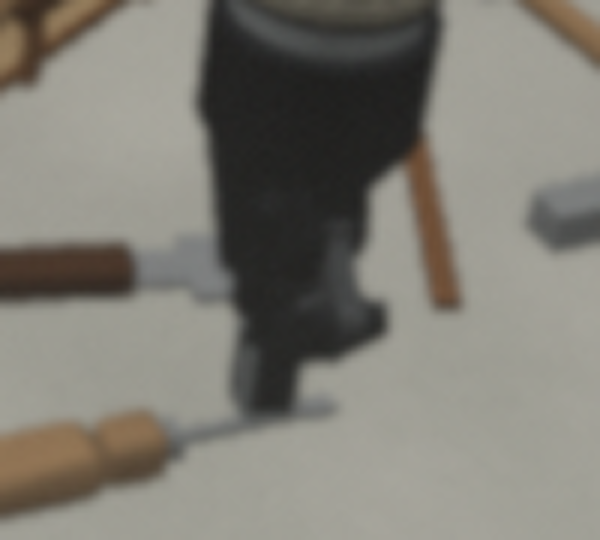

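The axis matches laterally to about 2 mm, and the tip sits about 22–27 mm higher than reported. I'll calibrate the height by gently touching the bare bench between chisel and screwdriver with shut fingers.

```bash
python3 -m creep '[0,1,0,0,0,2,1,0,0,2.2,2,0,0,2.2,3,0,0,2.2,4,0,0,2.2,4.6,0,0,2.2,5,0,0,2.2,5.1,0,0,2.2,5.1,0]'
python3 -m creep '[0,0,0.05,0,0,0,0.1,0,0,0,0.15,0,0,0,0.2,0,0,0,0.2,0]'
python3 -m creep '[0,0,0.05,0,0,0,0.1,0,0,0,0.1,0]'
```

```text
time: 7.42
eef_pos: [0.5277, -0.274, -0.007]
tcp_rot: [0.009, 1.0, 0.001, -0.001]
contact_force: [0.5, 0.1, 0.1]
opening: 0.003
time: 7.83
eef_pos: [0.5284, -0.2745, -0.0105]
tcp_rot: [0.009, 1.0, -0.0, 0.0]
contact_force: [0.9, 0.1, -0.5]
opening: -0.001
time: 8.08
eef_pos: [0.5281, -0.2742, -0.0137]
tcp_rot: [0.009, 1.0, 0.0, -0.0]
contact_force: [-0.1, 0.7, -0.0]
opening: -0.002
```

```bash
python3 - <<'E'
from h import *
print(delta(.528,-.3277,.003,89.1)); e=ctrl.get_state()["eef_pos"]
print(proj("side",e),proj("side",e+[0,0,.025]))
im=imaging.read_camera("side")[:,:,::-1]
cv2.imwrite("pics/tip2.png",cv2.resize(im[180:300,280:400],None,fx=5,fy=5,interpolation=cv2.INTER_CUBIC))
E
```

```text
(array([-0.03, -2.14, -0.67, -0.02]), {'t': 8.08, 'pos': array([ 0.5281, -0.2742, -0.0137]), 'yaw': np.float64(89.02), 'F': array([-0.1,  0.7, -0. ]), 'op': -0.002})
[[319.02850219 278.44978416]] [[320.00987597 271.53936502]]
```

View pics/tip2.png

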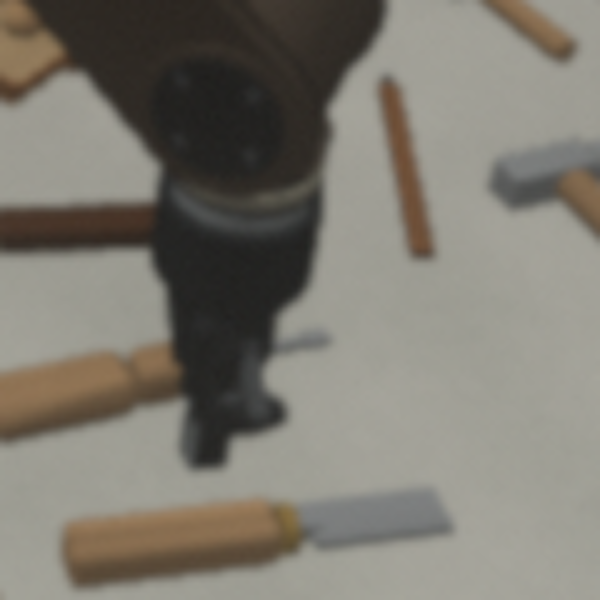

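The tip is at crop (205,465), still clear of the bench, and the reported z is already -14 mm. The offset is confirmed, so I'll continue in small steps.

```bash
python3 -m creep '[0,0,0.05,0,0,0,0.1,0,0,0,0.15,0,0,0,0.15,0,0,0,0.15,0]'
python3 -m creep '[0,0,0.04,0,0,0,0.08,0,0,0,0.08,0]'
```

```text
time: 8.55
eef_pos: [0.5281, -0.2742, -0.0173]
tcp_rot: [0.009, 1.0, 0.0, -0.0]
contact_force: [-0.2, -0.5, -0.7]
opening: 0.002
time: 8.8
eef_pos: [0.5281, -0.2742, -0.0194]
tcp_rot: [0.009, 1.0, 0.0, -0.0]
contact_force: [-0.3, 0.1, 0.2]
opening: 0.002
```

```bash
python3 -m creep '[0,0,0.04,0,0,0,0.06,0,0,0,0.06,0]'
python3 -m creep '[0,0,0.04,0,0,0,0.06,0,0,0,0.06,0]'
```

```text
time: 9.05
eef_pos: [0.5281, -0.2742, -0.0209]
tcp_rot: [0.009, 1.0, 0.0, -0.0]
contact_force: [-0.1, 0.1, -0.4]
opening: -0.0
time: 9.3
eef_pos: [0.5281, -0.2742, -0.0223]
tcp_rot: [0.009, 1.0, 0.0, -0.0]
contact_force: [-0.8, -0.7, -0.4]
opening: -0.003
```

```bash
python3 -m creep '[0,0,0.04,0,0,0,0.06,0,0,0,0.06,0]'
python3 -m creep '[0,0,0.04,0,0,0,0.06,0,0,0,0.06,0]'
```

```text
time: 9.55
eef_pos: [0.5281, -0.2742, -0.0238]
tcp_rot: [0.009, 1.0, 0.0, -0.0]
contact_force: [0.5, 1.1, 0.9]
opening: 0.001
time: 9.8
eef_pos: [0.5281, -0.2742, -0.0253]
tcp_rot: [0.009, 1.0, 0.0, -0.0]
contact_force: [-0.1, -0.3, -0.5]
opening: -0.005
```

```bash
python3 -m creep '[0,0,0.04,0,0,0,0.06,0,0,0,0.06,0]'
python3 -m creep '[0,0,0.04,0,0,0,0.06,0,0,0,0.06,0]'
```

```text
time: 10.05
eef_pos: [0.5284, -0.2744, -0.0259]
tcp_rot: [0.008, 1.0, 0.0, -0.0]
contact_force: [-1.9, 1.6, 4.7]
opening: 0.001
time: 10.3
eef_pos: [0.5283, -0.2744, -0.0259]
tcp_rot: [0.008, 1.0, 0.0, -0.001]
contact_force: [-5.0, 2.7, 12.8]
opening: 0.004
```

```bash
python3 - <<'E'
from h import *
im=imaging.read_camera("side")[:,:,::-1]
e=ctrl.get_state()["eef_pos"];print(e,proj("side",[e[0],e[1],0]))
cv2.imwrite("pics/tip3.png",cv2.resize(im[210:310,280:380],None,fx=6,fy=6,interpolation=cv2.INTER_CUBIC))
E
```

```text
[ 0.52832198 -0.27444455 -0.02595012] [[319.6914183  274.75601451]]
```

View pics/tip3.png

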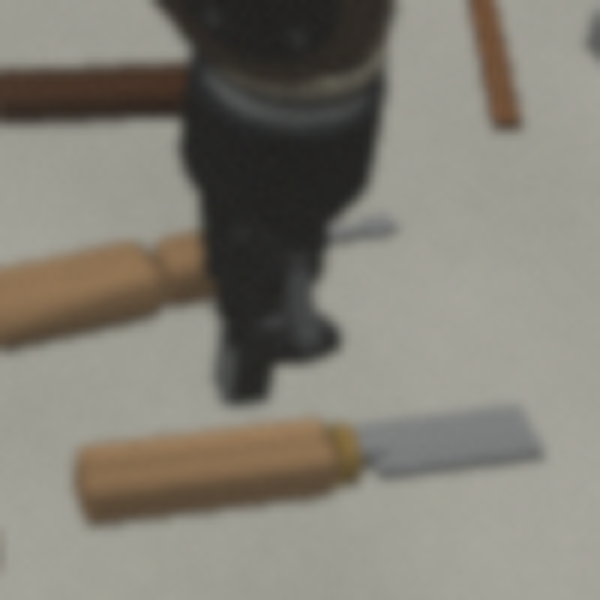

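Contact came at reported z = -0.026, so the true shut-fingertip height is reported + 26 mm. Laterally the tip agrees within about 1 px. I'll lift, shift back over the chisel and re-grasp at reported z of about -0.023.

```bash
python3 -m creep '[0,0,-0.5,0,0,0,-1.5,0,0,0,-3,0,0,-1,-3.5,0,0,-2,-3.5,0,0,-2.14,-3.5,0,0,-2.14,-3.5,0,0,-2.14,-3.5,0]' 60
python3 - <<'E'
from h import *
print(delta(.528,-.3277,-.023,89.1))
E
```

```text
time: 11.02
eef_pos: [0.5267, -0.3272, 0.0586]
tcp_rot: [0.009, 1.0, 0.001, -0.001]
contact_force: [-0.3, 0.4, 0.0]
opening: 0.764
(array([-0.06, -0.02,  3.26, -0.02]), {'t': 11.02, 'pos': array([ 0.5267, -0.3272,  0.0586]), 'yaw': np.float64(88.98), 'F': array([-0.3,  0.4,  0. ]), 'op': 0.764})
```

```bash
python3 -m creep '[0,0,0.8,0,0,0,1.6,0,0,0,2.2,0,0,0,2.6,0,0,0,2.9,0,0,0,3.1,0,0,0,3.2,0,0,0,3.25,0,0,0,3.25,0]'
python3 -m creep '[0,0,0,0,0,0,0,0,0,0,0,0,0,0,0,0,0,0,0,0,0,0,0,0,0,0,0,0,0,0,0,0,0,0,0,0,0,0,0,0]' 255 60
python3 - <<'E'
from h import *
print(delta(.528,-.3277,-.023,89.1))
im=imaging.read_camera("side")[:,:,::-1]
cv2.imwrite("pics/g1.png",cv2.resize(im[210:310,280:380],None,fx=6,fy=6,interpolation=cv2.INTER_CUBIC))
E
```

```text
time: 11.77
eef_pos: [0.5277, -0.328, -0.0215]
tcp_rot: [0.009, 1.0, -0.0, 0.0]
contact_force: [-0.9, -0.2, -0.7]
opening: 0.766
time: 12.6
eef_pos: [0.5279, -0.3283, -0.021]
tcp_rot: [0.009, 1.0, -0.0, 0.001]
contact_force: [0.3, 0.2, 5.3]
opening: 0.29
(array([-0.  ,  0.03,  0.08, -0.02]), {'t': 12.6, 'pos': array([ 0.5279, -0.3283, -0.021 ]), 'yaw': np.float64(89.02), 'F': array([0.3, 0.2, 5.3]), 'op': 0.29})
```

View pics/g1.png

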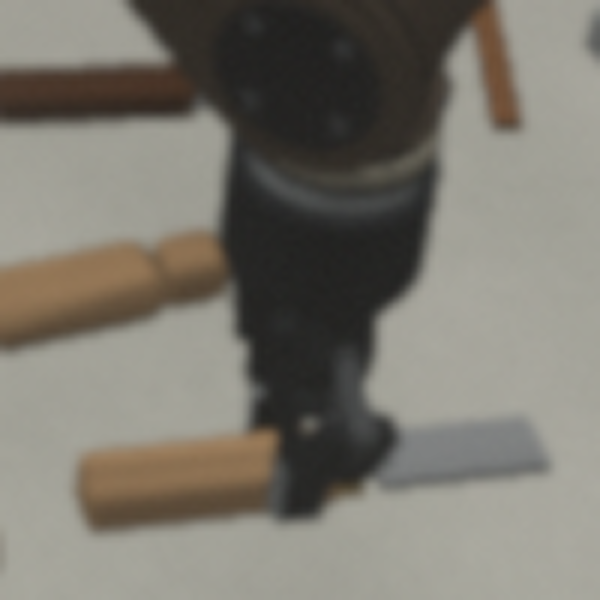

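It is gripped: the opening of 0.29 is about 25 mm, and the fingers straddle the handle at crop (300,480). Lifting.

```bash
python3 -m creep '[0,0,-0.2,0,0,0,-0.6,0,0,0,-1.2,0,0,0,-2,0,0,0,-2.8,0,0,0,-3.6,0,0,0,-4.3,0,0,0,-4.8,0,0,0,-5,0,0,0,-5,0,0,0,-5,0]'
python3 - <<'E'
from h import *
p,_=tray_fit(); u=np.array([np.cos(p[2]),np.sin(p[2])]); print(p)
g=p[:2]-.0137*u
print("grip target",g, delta(*g,.104,np.degrees(p[2])+90))
im=imaging.read_camera("side")[:,:,::-1]
cv2.imwrite("pics/g2.png",cv2.resize(im[130:310,200:420],None,fx=3,fy=3,interpolation=cv2.INTER_CUBIC))
E
```

```text
time: 13.57
eef_pos: [0.5268, -0.3274, 0.1023]
tcp_rot: [0.009, 1.0, 0.0, -0.001]
contact_force: [-0.2, -0.1, -1.7]
opening: 0.293
[0.52288704 0.21920609 0.69406321]
grip target [0.51235649 0.21044267] (array([ 0.95, 21.5 , -0.05, -8.15]), {'t': 13.57, 'pos': array([ 0.5268, -0.3274,  0.1023]), 'yaw': np.float64(89.02), 'F': array([-0.2, -0.1, -1.7]), 'op': 0.293})
```

View pics/g2.png

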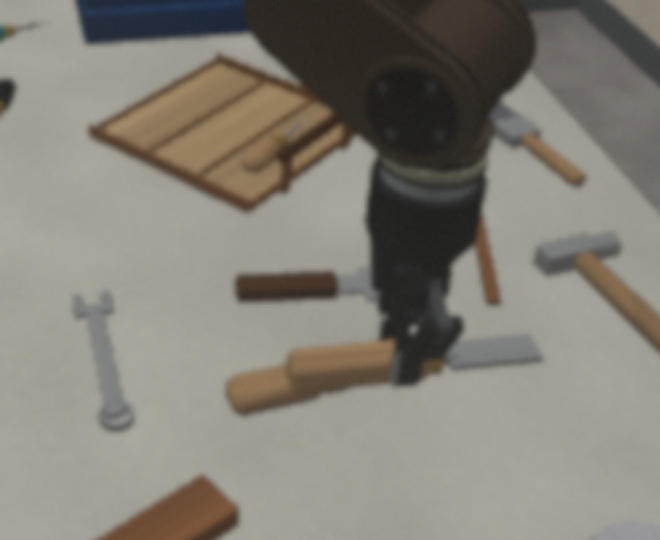

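The chisel is held level. Carrying it to above the middle bay.

```bash
python3 -m creep '[0,0.4,0,0,0,1.2,0,-0.4,0.1,2.4,0,-0.9,0.2,3.8,0,-1.5,0.3,5.2,0,-2.1,0.4,6.6,0,-2.7,0.4,8,0,-3.3,0.5,9.4,0,-3.9,0.6,10.8,0,-4.5,0.6,12.2,0,-5.1,0.7,13.6,0,-5.7,0.8,15,0,-6.3,0.8,16.4,0,-6.8,0.9,17.8,0,-7.3,0.9,19.1,0,-7.7,0.9,20.2,0,-8,0.95,21,0,-8.15,0.95,21.4,0,-8.15,0.95,21.5,0,-8.15,0.95,21.5,0,-8.15]'
python3 -m creep '[0,0,0,0,0,0,0,0]'
python3 - <<'E'
from h import *
p,_=tray_fit(); u=np.array([np.cos(p[2]),np.sin(p[2])]); g=p[:2]-.0137*u
print(delta(*g,-.0165,np.degrees(p[2])+90))
for c in("top","side"):
    im=imaging.read_camera(c)[:,:,::-1]
    im=im[100:260,130:330] if c=="top" else im[80:240,200:400]
    cv2.imwrite(f"pics/p1{c}.png",cv2.resize(im,None,fx=3.5,fy=3.5,interpolation=cv2.INTER_CUBIC))
E
```

```text
time: 15.28
eef_pos: [0.512, 0.2102, 0.1023]
tcp_rot: [-0.341, 0.94, -0.0, -0.001]
contact_force: [-0.5, -1.0, -0.7]
opening: 0.293
time: 15.45
eef_pos: [0.5127, 0.2088, 0.1028]
tcp_rot: [-0.339, 0.941, -0.0, -0.0]
contact_force: [0.7, -0.8, -1.2]
opening: 0.29
(array([-0.03,  0.06,  4.77, -0.02]), {'t': 15.45, 'pos': array([0.5127, 0.2088, 0.1028]), 'yaw': np.float64(129.68), 'F': array([ 0.7, -0.8, -1.2]), 'op': 0.29})
```

View pics/p1top.png

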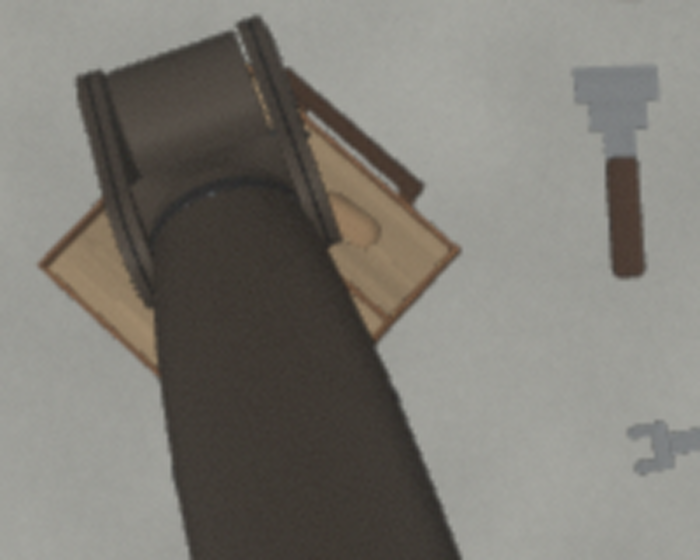

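View pics/p1side.png

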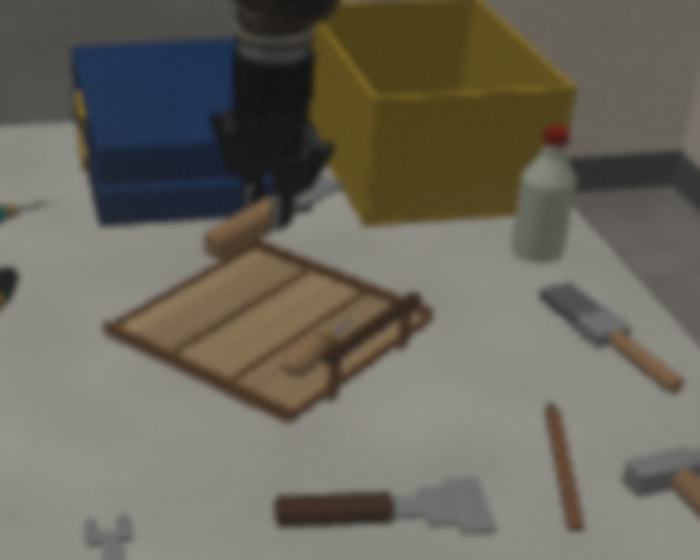

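The chisel hangs over the tray parallel to the strips. I'll descend to about 12 mm above contact and check laterally.

```bash
python3 -m creep '[0,0.05,0.5,0,0,0.05,1.3,0,0,0.05,2.1,0,0,0.05,2.8,0,0,0.05,3.4,0,0,0.05,3.8,0,0,0.05,4.1,0,0,0.05,4.25,0,0,0.05,4.25,0]'
python3 - <<'E'
from h import *
p,_=tray_fit(); u=np.array([np.cos(p[2]),np.sin(p[2])]); g=p[:2]-.0137*u
print(delta(*g,-.016,np.degrees(p[2])+90))
im=imaging.read_camera("side")[:,:,::-1]
cv2.imwrite(f"pics/p2side.png",cv2.resize(im[120:220,210:340],None,fx=6,fy=6,interpolation=cv2.INTER_CUBIC))
E
```

```text
time: 16.3
eef_pos: [0.5115, 0.2107, -0.004]
tcp_rot: [-0.34, 0.94, 0.0, -0.001]
contact_force: [0.0, -0.6, -2.0]
opening: 0.288
(array([-0.02, -0.03,  0.48, -0.  ]), {'t': 16.3, 'pos': array([ 0.5115,  0.2107, -0.004 ]), 'yaw': np.float64(129.76), 'F': array([ 0. , -0.6, -2. ]), 'op': 0.288})
```

View pics/p2side.png

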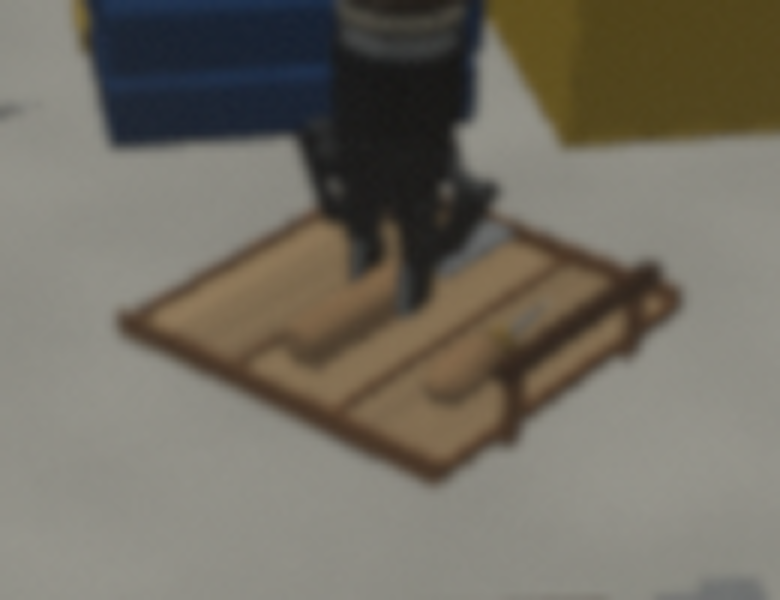

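The chisel is over the middle bay at crop (350,310), centred between the strips allowing for its remaining height. Lowering the last bit.

```bash
python3 -m creep '[0,0,0.15,0,0,0,0.28,0,0,0,0.37,0,0,0,0.42,0,0,0,0.44,0,0,0,0.44,0]'
python3 -m creep '[0,0,0.02,0,0,0,0.04,0,0,0,0.04,0]'
```

```text
time: 16.85
eef_pos: [0.5119, 0.2109, -0.0142]
tcp_rot: [-0.34, 0.94, -0.0, -0.0]
contact_force: [-0.6, -0.3, -1.9]
opening: 0.29
time: 17.1
eef_pos: [0.512, 0.211, -0.0151]
tcp_rot: [-0.34, 0.94, -0.0, 0.0]
contact_force: [-0.5, -1.0, -1.0]
opening: 0.296
```

```bash
python3 -m creep '[0,0,0.02,0,0,0,0.04,0,0,0,0.04,0]'
python3 -m creep '[0,0,0.02,0,0,0,0.03,0,0,0,0.03,0]'
```

```text
time: 17.35
eef_pos: [0.5121, 0.211, -0.016]
tcp_rot: [-0.34, 0.94, -0.0, 0.0]
contact_force: [0.1, -0.7, 0.4]
opening: 0.29
time: 17.6
eef_pos: [0.5121, 0.211, -0.016]
tcp_rot: [-0.34, 0.94, -0.0, -0.0]
contact_force: [-2.8, -0.8, 5.1]
opening: 0.288
```

It has touched down (+5 N). Open partly, then lift.

```bash
python3 -m creep '[0,0,0,0,0,0,0,0,0,0,0,0,0,0,0,0,0,0,0,0]' 110
python3 -m creep '[0,0,-0.3,0,0,0,-1,0,0,0,-2,0,0,0,-3.2,0,0,0,-4.4,0,0,0,-5,0,0,0,-5,0]' 60
python3 - <<'E'
from h import *
print(delta(.4907,-.2183,.09,97))
im=imaging.read_camera("side")[:,:,::-1]
cv2.imwrite(f"pics/p3side.png",cv2.resize(im[110:220,210:340],None,fx=6,fy=5.4,interpolation=cv2.INTER_CUBIC))
E
```

```text
time: 18.02
eef_pos: [0.5119, 0.211, -0.017]
tcp_rot: [-0.34, 0.94, 0.0, -0.0]
contact_force: [1.1, -0.5, 0.4]
opening: 0.57
time: 18.6
eef_pos: [0.5154, 0.2118, 0.1137]
tcp_rot: [-0.34, 0.94, -0.001, 0.005]
contact_force: [-0.1, -0.2, 0.8]
opening: 0.763
(array([ 11.77, -12.59,   0.9 ,   6.56]), {'t': 18.6, 'pos': array([0.5154, 0.2118, 0.1137]), 'yaw': np.float64(129.78), 'F': array([-0.1, -0.2,  0.8]), 'op': 0.763})
```

View pics/p3side.png

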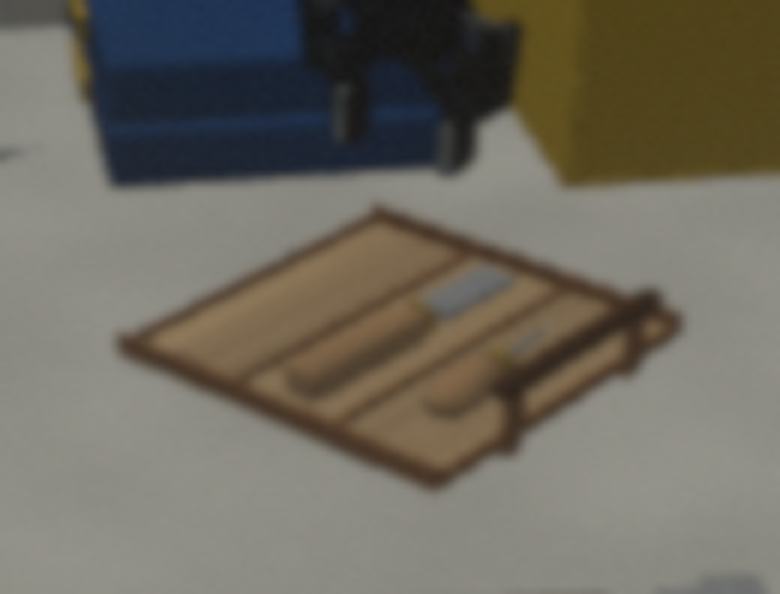

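The chisel lies flat in the middle bay at crop (400,330), parallel to the strips. On to the screwdriver.

```bash
python3 -m creep '[1,-1,0,1,2,-2.1,0.1,2,3,-3.2,0.2,3,4,-4.3,0.3,4,5,-5.4,0.4,5,6,-6.5,0.5,6,7,-7.5,0.6,6.5,8,-8.6,0.7,6.5,9,-9.7,0.8,6.5,10,-10.8,0.9,6.5,11,-11.8,0.9,6.5,11.5,-12.3,0.9,6.5,11.7,-12.5,0.9,6.5,11.7,-12.5,0.9,6.5,11.7,-12.5,0.9,6.5]' 60
python3 -m creep '[0,0,0,0,0,0,0,0]'
python3 - <<'E'
from h import *
print(delta(.4907,-.2183,-.022,97))
im=imaging.read_camera("top")[:,:,::-1]
cv2.imwrite(f"pics/p4top.png",cv2.resize(im[100:240,130:280],None,fx=4.2,fy=4.2,interpolation=cv2.INTER_CUBIC))
d=imaging.silhouettes("top","chisel_mid"); p,_=tray_fit()
for k in d[:2]:
    m,a,t,n=axis(k["mask"],"top",.012); q=(m+a*(t.max()+t.min())/2)-p[:2]; Q=R.from_euler("z",-p[2]).as_matrix()[:2,:2]
    print(round(k["p"],2),k["uv"],"mid in tray frame",(Q@q).round(4),"ang",(np.degrees(np.arctan2(a[1],a[0])-p[2])).round(1),(t.max()-t.min()).round(3))
im=imaging.read_camera("side")[:,:,::-1]
cv2.imwrite("pics/d1.png",cv2.resize(im[170:290,230:380],None,fx=4.2,fy=4.2,interpolation=cv2.INTER_CUBIC))
E
```

```text
time: 19.9
eef_pos: [0.4863, -0.2153, 0.0843]
tcp_rot: [-0.063, 0.998, 0.001, -0.001]
contact_force: [-0.2, 0.1, -0.0]
opening: 0.767
time: 20.07
eef_pos: [0.487, -0.2147, 0.0852]
tcp_rot: [-0.064, 0.998, 0.0, -0.0]
contact_force: [-0.3, 0.7, 0.4]
opening: 0.767
(array([-0.13, -0.16,  4.29,  0.08]), {'t': 20.07, 'pos': array([ 0.487 , -0.2147,  0.0852]), 'yaw': np.float64(97.38), 'F': array([-0.3,  0.7,  0.4]), 'op': 0.767})
0.57 [200.2, 172.4] mid in tray frame [-0.0006 -0.0032] ang -180.8 0.192
```

View pics/p4top.png

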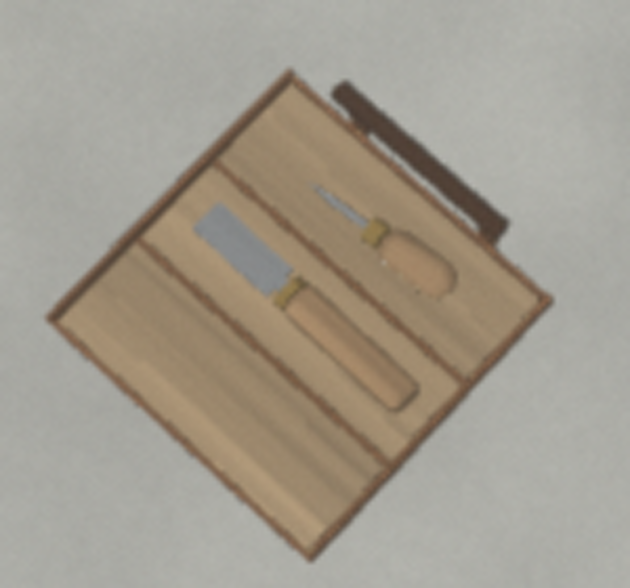

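View pics/d1.png

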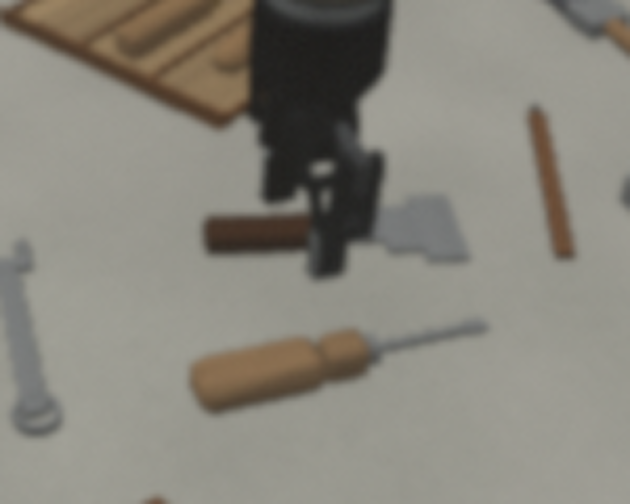

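The top view shows the chisel in the middle bay. Its midpoint is about (0,-3) mm in the tray frame, its angle is within 1°, and the awl is untouched. The gripper is above the screwdriver's grip, so I'll descend.

```bash
python3 -m creep '[-0.13,-0.16,0.8,0.08,-0.13,-0.16,1.8,0.08,-0.13,-0.16,2.7,0.08,-0.13,-0.16,3.3,0.08,-0.13,-0.16,3.8,0.08,-0.13,-0.16,4.1,0.08,-0.13,-0.16,4.25,0.08,-0.13,-0.16,4.28,0.08,-0.13,-0.16,4.28,0.08,-0.13,-0.16,4.28,0.08]'
python3 -m creep '[0,0,0,0,0,0,0,0,0,0,0,0,0,0,0,0,0,0,0,0,0,0,0,0,0,0,0,0,0,0,0,0,0,0,0,0]' 255 60
python3 - <<'E'
from h import *
print(delta(.4907,-.2183,-.022,97))
im=imaging.read_camera("side")[:,:,::-1]
cv2.imwrite("pics/d2.png",cv2.resize(im[170:290,230:380],None,fx=4.2,fy=4.2,interpolation=cv2.INTER_CUBIC))
E
```

```text
time: 21.05
eef_pos: [0.4916, -0.2204, -0.0204]
tcp_rot: [-0.06, 0.998, -0.001, 0.001]
contact_force: [-0.7, 0.2, -0.1]
opening: 0.762
time: 21.8
eef_pos: [0.4915, -0.2204, -0.0204]
tcp_rot: [-0.06, 0.998, -0.0, 0.001]
contact_force: [-0.2, 0.7, 5.3]
opening: 0.404
(array([ 0.02,  0.09,  0.06, -0.03]), {'t': 21.8, 'pos': array([ 0.4915, -0.2204, -0.0204]), 'yaw': np.float64(96.87), 'F': array([-0.2,  0.7,  5.3]), 'op': 0.404})
```

View pics/d2.png

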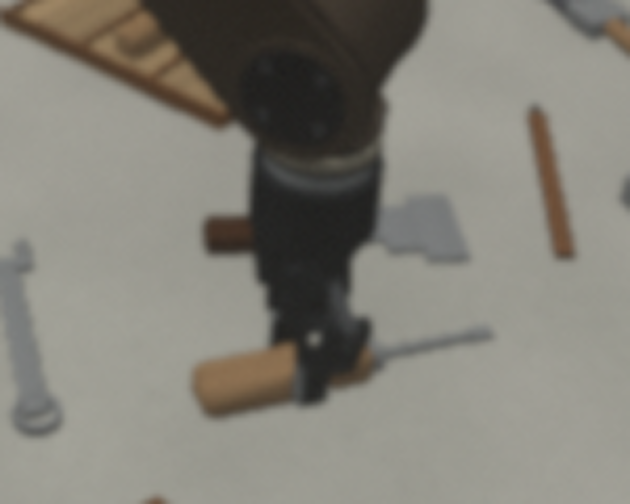

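Gripped (opening 0.404, about 34 mm) around the fat grip. Lift and carry to the last bay.

```bash
python3 -m creep '[0,0,-0.2,0,0,0,-0.6,0,0,0,-1.2,0,0,0,-2,0,0,0,-2.8,0,0,0,-3.6,0,0,0,-4.3,0,0,0,-4.8,0,0,0,-5,0,0,0,-5,0,0,0,-5,0]'
cat >> h.py <<'E'
def lastg():
    p,_=tray_fit(); u=np.array([np.cos(p[2]),np.sin(p[2])]); v=np.array([-u[1],u[0]])
    return p[:2]-.034*u+.0765*v, np.degrees(p[2])+90
E
python3 - <<'E'
from h import *
g,y=lastg(); print(g,y,delta(*g,.104,y))
im=imaging.read_camera("side")[:,:,::-1]
cv2.imwrite("pics/d3.png",cv2.resize(im[130:290,200:400],None,fx=3.5,fy=3.5,interpolation=cv2.INTER_CUBIC))
E
```

```text
time: 22.77
eef_pos: [0.4903, -0.2196, 0.1029]
tcp_rot: [-0.06, 0.998, 0.0, -0.0]
contact_force: [-0.1, -0.0, -1.4]
opening: 0.407
[0.44781841 0.25625944] 129.76689283348915 (array([-0.59, 19.1 , -0.03, -6.58]), {'t': 22.77, 'pos': array([ 0.4903, -0.2196,  0.1029]), 'yaw': np.float64(96.87), 'F': array([-0.1, -0. , -1.4]), 'op': 0.407})
```

View pics/d3.png

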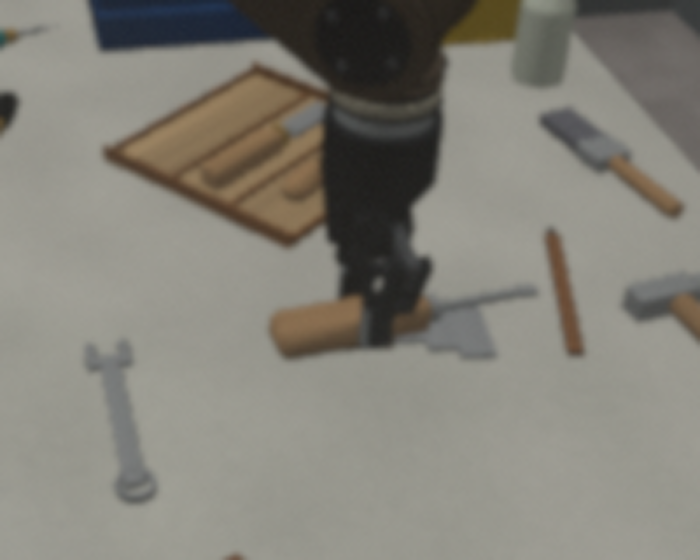

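```bash
python3 -m creep '[0,0.4,0,0,0,1.2,0,-0.4,-0.1,2.4,0,-0.8,-0.1,3.7,0,-1.3,-0.2,5,0,-1.8,-0.2,6.3,0,-2.3,-0.2,7.6,0,-2.8,-0.3,8.9,0,-3.3,-0.3,10.2,0,-3.8,-0.4,11.5,0,-4.3,-0.4,12.8,0,-4.8,-0.5,14.1,0,-5.3,-0.5,15.4,0,-5.7,-0.5,16.6,0,-6.1,-0.6,17.7,0,-6.4,-0.6,18.5,0,-6.6,-0.6,18.9,0,-6.6,-0.6,19.1,0,-6.6,-0.6,19.1,0,-6.6]'
python3 -m creep '[0,0,0,0,0,0,0,0]'
python3 - <<'E'
from h import *
g,y=lastg(); print(delta(*g,-.0155,y))
E
```

```text
time: 24.4
eef_pos: [0.4477, 0.2563, 0.1028]
tcp_rot: [-0.341, 0.94, -0.0, -0.001]
contact_force: [-0.5, -0.3, -1.5]
opening: 0.41
time: 24.57
eef_pos: [0.4485, 0.255, 0.1033]
tcp_rot: [-0.34, 0.94, -0.0, -0.0]
contact_force: [-0.2, -0.8, -1.9]
opening: 0.406
(array([-0.01,  0.06,  4.75,  0.01]), {'t': 24.57, 'pos': array([0.4485, 0.255 , 0.1033]), 'yaw': np.float64(129.8), 'F': array([-0.2, -0.8, -1.9]), 'op': 0.406})
```

```bash
python3 -m creep '[0,0.05,0.5,0,0,0.05,1.3,0,0,0.05,2.1,0,0,0.05,2.8,0,0,0.05,3.4,0,0,0.05,3.8,0,0,0.05,4.1,0,0,0.05,4.25,0,0,0.05,4.25,0]'
python3 - <<'E'
from h import *
g,y=lastg(); print(delta(*g,-.0155,y))
im=imaging.read_camera("side")[:,:,::-1]
cv2.imwrite(f"pics/d4.png",cv2.resize(im[110:220,210:340],None,fx=6,fy=5.4,interpolation=cv2.INTER_CUBIC))
E
```

```text
time: 25.32
eef_pos: [0.4476, 0.2565, -0.0031]
tcp_rot: [-0.341, 0.94, -0.0, -0.0]
contact_force: [-0.3, -0.3, -1.2]
opening: 0.409
(array([-0.  , -0.01,  0.5 ,  0.01]), {'t': 25.32, 'pos': array([ 0.4476,  0.2565, -0.0031]), 'yaw': np.float64(129.83), 'F': array([-0.3, -0.3, -1.2]), 'op': 0.409})
```

View pics/d4.png

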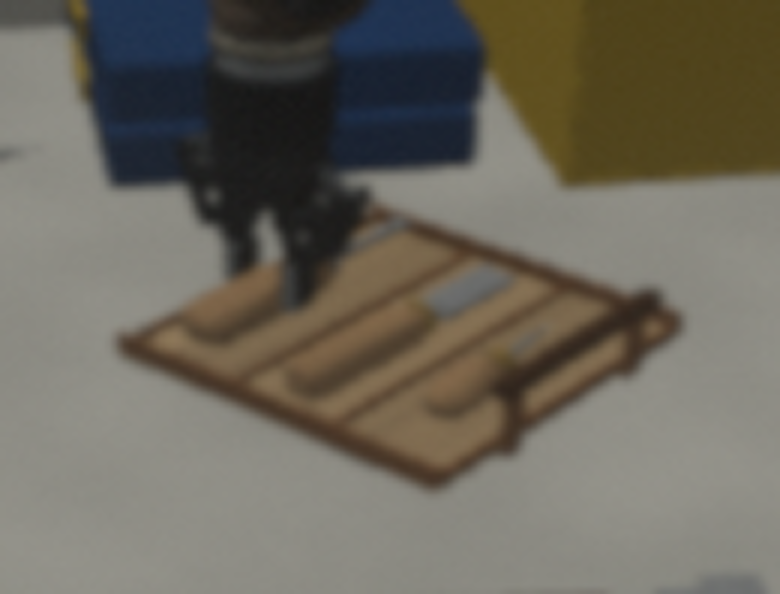

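The screwdriver hangs in the last bay at crop (280,280), about 11 mm above the floor. Lowering gently.

```bash
python3 -m creep '[0,0,0.15,0,0,0,0.28,0,0,0,0.37,0,0,0,0.42,0,0,0,0.44,0,0,0,0.44,0]'
python3 -m creep '[0,0,0.02,0,0,0,0.04,0,0,0,0.04,0]'
python3 -m creep '[0,0,0.02,0,0,0,0.03,0,0,0,0.03,0]'
```

```text
time: 25.87
eef_pos: [0.4476, 0.2569, -0.0138]
tcp_rot: [-0.341, 0.94, -0.0, -0.0]
contact_force: [0.2, -0.1, -1.5]
opening: 0.409
time: 26.12
eef_pos: [0.4478, 0.257, -0.0146]
tcp_rot: [-0.341, 0.94, -0.0, 0.0]
contact_force: [0.1, 0.2, -1.2]
opening: 0.408
time: 26.37
eef_pos: [0.4478, 0.2569, -0.0154]
tcp_rot: [-0.341, 0.94, 0.0, -0.0]
contact_force: [-0.2, 0.2, -1.2]
opening: 0.407
```

```bash
python3 -m creep '[0,0,0.02,0,0,0,0.03,0,0,0,0.03,0]'
python3 -m creep '[0,0,0.02,0,0,0,0.02,0,0,0,0.02,0]'
```

```text
time: 26.62
eef_pos: [0.4477, 0.2569, -0.0155]
tcp_rot: [-0.341, 0.94, -0.0, -0.0]
contact_force: [-2.5, -0.6, 4.2]
opening: 0.409
time: 26.87
eef_pos: [0.4478, 0.257, -0.0154]
tcp_rot: [-0.341, 0.94, -0.0, -0.001]
contact_force: [-4.4, -1.6, 8.0]
opening: 0.407
```

Touched down. Release and lift, then move clear so the top camera can see.

```bash
python3 -m creep '[0,0,-0.03,0,0,0,-0.03,0,0,0,-0.03,0,0,0,-0.03,0,0,0,-0.03,0]' 90
python3 -m creep '[0,0,-0.3,0,0,0,-1,0,0,0,-2,0,0,0,-3.2,0,0,0,-4.4,0,0,0,-5,0,0,0,-5,0]' 60
python3 -m creep '[1,-1,0,0,2,-2.1,0,0,3,-3.2,0,0,4,-4.3,0,0,5,-5.4,0,0,6,-6.5,0,0,7,-7.5,0,0,8,-8.6,0,0,8,-9,0,0,8,-9,0,0]'
python3 - <<'E'
from h import *
im=imaging.read_camera("top")[:,:,::-1]
cv2.imwrite(f"pics/e1.png",cv2.resize(im[100:240,130:280],None,fx=4.2,fy=4.2,interpolation=cv2.INTER_CUBIC))
p,_=tray_fit();Q=R.from_euler("z",-p[2]).as_matrix()[:2,:2]
for n in("chisel_mid","driver_mid"):
  for k in imaging.silhouettes("top",n)[:2]:
    m,a,t,nn=axis(k["mask"],"top",.016); q=(m+a*(t.max()+t.min())/2)-p[:2]
    print(n,round(k["p"],2),k["uv"],"mid",(Q@q).round(4),"ang",(np.degrees(np.arctan2(a[1],a[0])-p[2])).round(1),(t.max()-t.min()).round(3))
im=imaging.read_camera("side")[:,:,::-1]
cv2.imwrite(f"pics/e2.png",cv2.resize(im[110:220,210:340],None,fx=6,fy=5.4,interpolation=cv2.INTER_CUBIC))
print(ctrl.get_state()["time"])
E
```

```text
time: 27.28
eef_pos: [0.4477, 0.2569, -0.0161]
tcp_rot: [-0.341, 0.94, 0.0, -0.0]
contact_force: [0.5, -0.5, -0.9]
opening: 0.646
time: 27.87
eef_pos: [0.451, 0.2581, 0.1144]
tcp_rot: [-0.341, 0.94, -0.0, 0.005]
contact_force: [1.2, 0.8, 0.5]
opening: 0.767
time: 28.7
eef_pos: [0.4386, -0.046, 0.1085]
tcp_rot: [-0.339, 0.941, 0.0, -0.0]
contact_force: [-0.1, 0.2, -0.2]
opening: 0.77
chisel_mid 0.94 [199.3, 169.0] mid [-0.0017 -0.0028] ang -180.9 0.188
driver_mid 0.77 [194.8, 201.4] mid [-0.0008  0.0738] ang -180.3 0.2
28.9
```

View pics/e1.png

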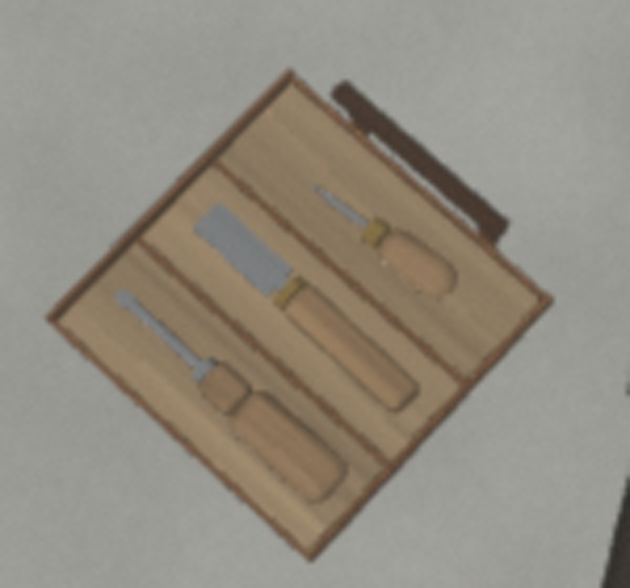

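View pics/e2.png

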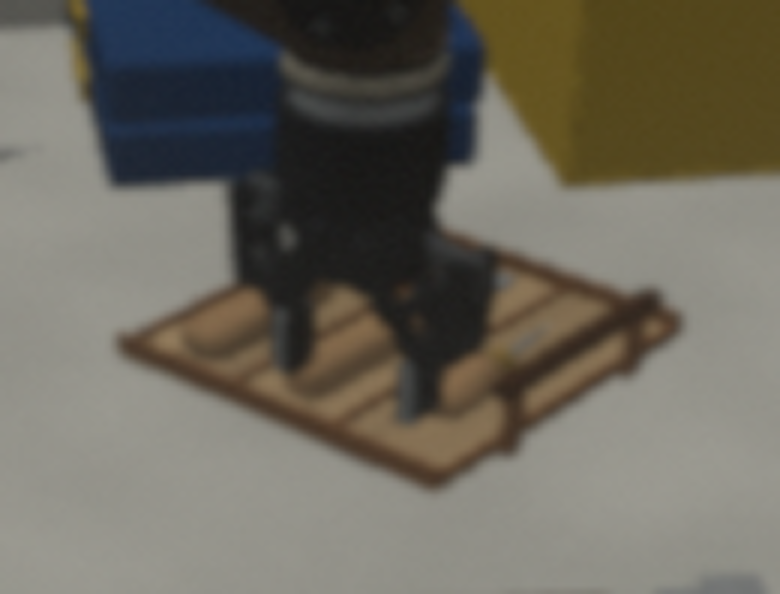

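The top picture shows the awl at (385,245), chisel at (305,305) and screwdriver at (230,395), each flat in its own bay and parallel to the strips. Both placements measure within 3 mm and 1°. The arm is clear and stationary, so I'm handing in.

```bash
python3 -m creep '[0,0,-0.5,0,0,0,-0.5,0,0,0,-0.5,0,0,0,-0.5,0]'; python3 -c "
from plant import ctrl; print(ctrl.sign_off())"
```

```text
time: 29.23
eef_pos: [0.4384, -0.043, 0.1213]
tcp_rot: [-0.342, 0.94, 0.0, -0.0]
contact_force: [-0.1, -0.2, 0.4]
opening: 0.765
the job is handed in; nothing more can be done
None
```

The chisel lies in the middle bay and the screwdriver in the last bay, placed in that order and lowered until they touched before release. The awl was left in its bay. I handed the job in at about 29 s of the 56 s allowed, with the arm clear of everything.

**Missed first grasp:** The gripper shut above the chisel handle without moving it, because the real fingertips sit about 26 mm higher than the reported TCP. I measured that by touching the bare bench lightly with shut fingers (about 13 N) and corrected every later height.

**Last checks (top camera, tray frame):**

| Tool | Middle of tool (x, y) | Off bay centre (x, y) | Angle to strips |
|---|---|---|---|
| Chisel | (-1.7, -2.8) mm | (-1.7, -2.8) mm | about 0.9° |
| Screwdriver | (-0.8, +73.8) mm | (-0.8, -1.2) mm | about 0.3° |

The chisel's 3 mm offset is close to the camera calibration error of about 2 mm, so I left it. The final side picture was partly blocked by the gripper, but it agreed with the top view as far as it showed.

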